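# Snap the finger ring onto a binder spine and file it

### The arm

A 6-joint arm with a two-finger parallel gripper is mounted at the origin on the work surface. World frame = base frame: x ahead of the robot, y to its left, z up, the work surface at z = 0. Lengths are in m, angles in rad, forces in N, time in s.
With the tool pointing down it reaches from about 0.3 to 0.85 m from the base axis. Payload 4.2 kg.
Tool frame: the origin (TCP) lies between the finger pads; the fingertips stand 19 mm ahead of it and the grasp point (between the pads) is the TCP; z points along the fingers, y is the line along which they close (so a half turn about z gives the same grasp; the last joint's range is limited). The gripper opens to 91 mm and grips with 3 to 60 N. Pads are 32 mm wide; open, the fingers measure 118 mm over their backs; the gripper's body (76 mm by 178 mm) begins 60 mm behind the grasp point.
Start: joints at [1.275, 0.32, 1.565, -0, 1.257, -0.02], TCP at [0.157, 0.553, 0.233] pointing down, gripper open.
Joint ranges: [-3.11, 3.11], [-0.84, 2.01], [0.21, 2.61], [-1.34, 4.49], [0.05, 2.63], [-2.56, 2.56]. Speed limits (rad/s): [2.57, 2.57, 3.14, 3.14, 3.14, 3.14].

### API

Orientations are given as [roll, pitch, yaw] about the fixed x, y, z axes, in that order (R = Rz(yaw) Ry(pitch) Rx(roll)).
In Python, from workcell import status, viewer, robot, spotter gives the robot as it stands.
- The arm moves only by the tool nudge_tcp, called as name(argument=value, ...) on one line, values as JSON. Schema: {"type":"object","properties":{"rows":{"type":"array","items":{"type":"number"},"minItems":6,"maxItems":120},"aperture":{"type":"number"},"clamp_n":{"type":"number"},"only":{"type":"string"},"quiet":{"type":"boolean"},"lines":{"type":"string"}},"required":["rows"],"additionalProperties":false}. rows is one flat list of numbers that holds 1 to 20 rows one after another, with no inner brackets; each row has 6 numbers: dx, dy, dz in shares of 100 cm (1.0 is 100 cm), then a rotation vector rx, ry, rz in fractions of the full range, 1 being pi rad; each row shifts and turns the commanded pose from where the row before left it, along the tool's axes as they then stand; what a row does not reach is not made up. A row lasts 1/12 s, in which the tool goes at most 0.0417 m and 0.125 rad, less where a joint would pass 70% of its speed; a pose out of reach is approached as far as the arm can. aperture is the finger opening in m, set as the call begins (left out keeps the last). The fingers move at their own pace and stop on an object; clamp_n is the grip in N (left out, the last holds). Time passes only in rows, so rows that do not move let the fingers close. The tool returns the time, the measured TCP pose, the force, the opening and the grip force at its end. only (a regular expression) keeps the lines of the reply that match it, lines (a string "A,B") keeps lines A to B, and quiet returns only ok. Input that does not fit is refused with a message, and nothing moves.
- status.get_state(): the state, without advancing time (a new reading comes with each control period).
- viewer.capture(name): name is "scene" or "top" or "wrist"; returns (picture, depth): 400x640x3 uint8, red, green, blue; 400x640 float32, m along the optical axis (not along the pixel's ray), 0 where there is no reading.
- viewer.camera_model(name): a dict with "fovy" (degrees; the focal length in pixels is half the picture's height over the tangent of half this angle, whatever the lens; pixels are square), "cx", "cy" (the principal point, pixels), "position" and "rotation" of the camera in the world; the wrist camera has in their place "mount" (4x4, takes a point from camera to tool coordinates, whose origin is the TCP and whose axes are the flange's). Camera axes: x right, y down, z forward; pixel columns grow to the right and rows downward; lengths in m; the calibration is good to about 2 mm. A picture is of the moment at which its call begins: read the wrist's pose just before it. camera_model takes no time and is no camera call.
- robot.finish_job(): hands the job in; it is judged then, once.
Trained networks look in the newest picture that a camera, given by its name, has taken for a name from the list of things; names that differ only in an ending like _2 or _b are one class to them, and where a whole thing is asked for, a point or a joint stands for the part that bears it (a point fixed in the world has none). Each returns a list of dicts, best first, with "confidence" (0 to 1); they miss things now and then, are a little off and sometimes report something else, mostly with a low value. They report only what shows in the picture. A call takes as long as a camera call. They do not tell look-alikes from the thing itself.
- spotter.recognise(camera, name): "bbox" ([left, top, right, bottom] as shares, 0 to 1, of the picture: columns of its width, rows of its height, round what is visible of it).
The state is a dict: "clock": time; "q": joint angles; "dq": joint speeds; "effort": joint torques, N m; "tcp_pos": TCP position; "tcp_rot": TCP orientation; "contact_force": force on the tool from outside, world axes, zero at the start; "moment": the same for the moment, N m; "width": finger opening in m; "finger_force": force on a finger pad.
Only numpy, scipy, OpenCV 4.12 (cv2) and the standard library are available. Lean on these libraries where they do the work, as an engineer would, in place of code of your own. Each camera call takes 0.05 s, during which the arm holds its last target. There are 200 camera calls.

### The job

One of the two hand presses on the desk holds a blue binder spine panel whose steel finger ring is still open. Squeeze that press's two handles together until the ring snaps fully home against the panel, let the handles go, then lift the panel out of the press and put it, released, into the empty bay of the file box.

Things in the scene. Friction and masses are not known exactly. Their poses are not given: they have to be found in the camera images.
- panel: Blue spine panel, 55 mm wide (x), 10 thick (y), 120 tall (z), 0.2 kg. Origin: centre of its bottom edge. It stands upright in the press, axes along the press's, bottom 8 mm above the desk; higher than 65 mm above the desk nothing is near it. The finger ring, 36 mm across, two steel halves, sits on both broad faces, 34 mm above the bottom, axis y.
- ring (a joint): Travel (m) of each half of the ring towards the panel, both together: 0 = open, each half 4 mm off the panel; 0.004 = home, flush on it. It holds until about 16 N presses each half, then gives way with falling resistance; past 0.0028 it snaps home by itself and stays.
- press: Press holding the panel (its twin is empty), fixed. Origin: on desk below it. Two handles, geared together, run to -x, ending at x = -130 mm, hinge pins at +65; bars 10 mm thick, 20 tall, centred 42 mm above desk. At x = -95, y = 0, mid black grips, the pair is 51 mm wide outside when open, 28 squeezed to the stop, just past the snap; closes along y, peak 11 N per handle. Springs reopen it.
- filebox: Open-topped black file box, fixed, 100 mm wide (y), 80 tall, walls and floor 5 thick. Its far part (+x) is full of cards up to 105 mm tall; the near part is an empty bay, 100 mm (x) by 90 (y) inside. Origin: on the desk under the centre of that bay.
Things that resemble listed ones, but are neither listed nor needed, are in the scene too. What is shaped like the panel but red is not meant.

How it is judged:
On the way:
1. the ring is snapped home while the panel stands in its press and the fingers do not touch the panel or ring (value of joint ring above 0.003 m and x of panel in the frame of press between -0.012 and 0.012 m and y of panel in the frame of press between -0.012 and 0.012 m and z of panel in the frame of press below 0.02 m and contact force between the fingers and panel below 0.5 N), for 0.1 s.
At the end, for the whole second after the job is handed in: the ring is home (within 1 mm), and the panel rests in the empty bay of the file box, the centre of its bottom edge inside the bay and less than 50 mm above the desk; it may lean (value of joint ring above 0.003 m and x of panel in the frame of filebox between -0.052 and 0.052 m and y of panel in the frame of filebox between -0.047 and 0.047 m and z of panel in the frame of filebox below 0.05 m and linear speed of panel below 0.03 m/s); the robot touches nothing.
It also fails if it takes over 48 s, if anything falls off the work surface, if the arm or the gripper's body presses on something with over 40 N, if the wrist force passes 120 N, or if a joint passes its speed limit or range.

## Working session

There is one attempt and no reset: what is moved stays moved. The work goes in short steps, Python scripts to look and compute and a tool call to move; the robot and the scene stay as the last step left them, time stands still between calls to the robot, and variables do not carry over. Pictures are saved under pics/ and viewed, at most 10 in all, crops included, and the job is handed in when it is done.

```bash
mkdir -p pics; ls
```

Create h.py:
```python
import numpy as np,cv2
from workcell import status,viewer,robot,spotter
from scipy.spatial.transform import Rotation as R
def cap(n):
    s=status.get_state(); img,d=viewer.capture(n); m=viewer.camera_model(n)
    f=200/np.tan(np.radians(m['fovy'])/2)
    if 'mount' in m:
        T=np.eye(4); rot=np.array(s['tcp_rot'],float)
        T[:3,:3]=rot if rot.shape==(3,3) else R.from_euler('xyz',rot).as_matrix()
        T[:3,3]=s['tcp_pos']; T=T@np.array(m['mount'])
    else:
        T=np.eye(4); rot=np.array(m['rotation'],float)
        T[:3,:3]=rot if rot.shape==(3,3) else R.from_euler('xyz',rot).as_matrix(); T[:3,3]=m['position']
    v,u=np.mgrid[0:400,0:640]
    P=np.stack([(u-m['cx'])/f*d,(v-m['cy'])/f*d,d],-1)@T[:3,:3].T+T[:3,3]
    P[d<=0]=np.nan
    return img,d,P,T,f,m
def save(n,img): cv2.imwrite('pics/'+n,img[...,::-1])
```

Run:
```python
from h import *
print(status.get_state())
for n in ('top','scene'):
    img,d,P,T,f,m=cap(n); save(n+'0.png',img); print(n,m)
    np.savez('/tmp/'+n,img=img,d=d,P=P)
    for k in ('panel','press','filebox'):
        for r in spotter.recognise(n,k):
            b=np.array(r['bbox'])*[640,400,640,400]; c=((b[:2]+b[2:])/2).astype(int)
            print(k,round(r['confidence'],2),b.round(),P[c[1],c[0]].round(3))
```

```text
pics
{'clock': 0.0, 'q': array([ 1.27501400e+00,  3.20307378e-01,  1.56567076e+00,  2.47463671e-05,
        1.25735038e+00, -1.99861330e-02]), 'dq': array([ 0.00065709, -0.0003037 ,  0.00034869,  0.00096186,  0.00120317,
        0.00160891]), 'effort': array([-2.35766871e-03, -4.12461090e+01, -2.31971025e+01,  7.23905303e-02,
        4.58142569e-02, -1.52067532e-04]), 'tcp_pos': array([0.15643198, 0.55283964, 0.23211455]), 'tcp_rot': array([-3.13985761e+00, -5.82133877e-05,  2.86578876e+00]), 'contact_force': array([-1.03127423,  0.72487844,  0.74855044]), 'moment': array([ 0.00303942, -0.00293724,  0.01614331]), 'finger_force': 0.0, 'width': 0.09093855698596949}
top {'fovy': 57.51759945867819, 'cx': 323.08626451776615, 'cy': 198.05945414805745, 'position': array([ 0.46881971, -0.010055  ,  0.78003408]), 'rotation': array([-3.01687693,  0.0066458 , -1.55354752])}
panel 0.93 [180. 191. 204. 225.] [0.532 0.249 0.086]
panel 0.63 [230. 197. 265. 224.] [0.527 0.134 0.121]
panel 0.24 [293. 131. 356. 223.] [ 0.614 -0.004  0.005]
press 0.65 [180. 165. 219. 276.] [0.512 0.248 0.042]
filebox 0.68 [294. 131. 356. 225.] [ 0.612 -0.004  0.004]
scene {'fovy': 51.51541292270897, 'cx': 315.67762698890346, 'cy': 198.54426251456786, 'position': array([1.03550429, 0.47129782, 0.63957118]), 'rotation': array([-2.27686695,  0.02161886,  2.35094416])}
panel 0.84 [374. 200. 391. 259.] [0.544 0.149 0.067]
panel 0.57 [418. 226. 447. 281.] [0.55  0.262 0.089]
press 0.57 [388. 218. 474. 319.] [0.545 0.263 0.045]
filebox 0.66 [259. 176. 357. 266.] [0.634 0.035 0.077]
```

View pics/top0.png

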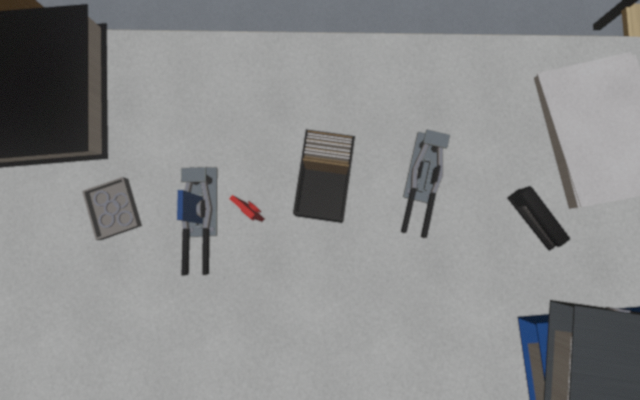

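View pics/scene0.png

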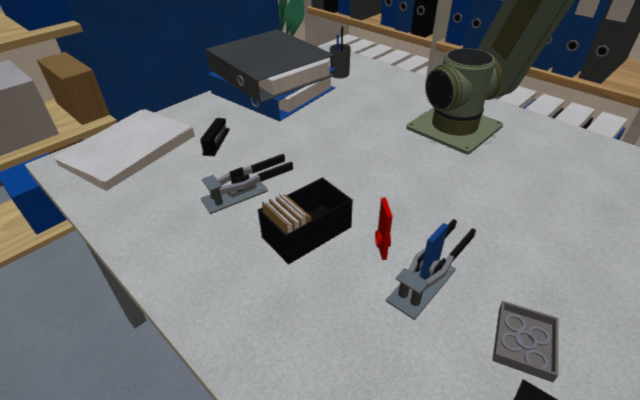

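The top view shows the press with the blue panel at about (198,210), its grips ending at (185,272) and (206,272). The red decoy stands at (247,208), the box bay is near (320,192), and the empty twin press is at (428,185). The scene view agrees. Next I'll measure from the depth clouds of both views.

Run:
```python
import numpy as np,cv2
for n in ('top','scene'):
    z=np.load(f'/tmp/{n}.npz'); img=z['img'].astype(int); P=z['P']; r,g,b=img[...,0],img[...,1],img[...,2]
    def rep(name,m,zr):
        m=m&(P[...,2]>zr[0])&(P[...,2]<zr[1]); q=P[m]
        if len(q)<5: print(n,name,len(q)); return q
        (c,s,a)=cv2.minAreaRect(q[:,:2].astype(np.float32))
        print(n,name,len(q),'min',q.min(0).round(3),'max',q.max(0).round(3),'med',np.median(q,0).round(3),'rect',np.round(c,4),np.round(s,4),round(a,1)); return q
    near=(P[...,0]>.35)&(P[...,0]<.7)&(P[...,1]>.18)&(P[...,1]<.33)
    rep('blue',near&(b>r+35),(.03,.2)); rep('bluetop',near&(b>r+35),(.118,.14))
    dark=(img.sum(-1)<120)
    q=rep('grips',near&dark&(P[...,0]<.5),(.035,.07))
    if len(q)>10:
        _,lab,cen=cv2.kmeans(q[:,1:2].astype(np.float32),2,None,(3,50,1e-5),5,0)
        for k in (0,1):
            w=q[lab[:,0]==k]; pf=np.polyfit(w[:,0],w[:,1],1)
            print('  grip',k,w.min(0).round(3),w.max(0).round(3),'slope',pf[0].round(3),'y@mean',w[:,:2].mean(0).round(4),'z',np.median(w[:,2]).round(3))
    rep('base',near&(abs(r-b)<40)&(img.sum(-1)<450),(.004,.014))
    fb=(P[...,0]>.5)&(P[...,0]<.75)&(P[...,1]>-.09)&(P[...,1]<.09)
    rep('rim',fb&dark,(.072,.088)); rep('floor',fb&dark&(P[...,2]<.02),(-.01,.02)); rep('cards',fb,(.09,.12))
    rd=rep('red',(r>b+60)&(P[...,1]>.05)&(P[...,1]<.22),(.01,.2))
```

```text
top blue 164 min [0.508 0.248 0.125] max [0.561 0.259 0.131] med [0.534 0.254 0.128] rect [0.5347 0.2539] [0.0529 0.0102] 0.9
top bluetop 164 min [0.508 0.248 0.125] max [0.561 0.259 0.131] med [0.534 0.254 0.128] rect [0.5347 0.2539] [0.0529 0.0102] 0.9
top grips 111 min [0.407 0.222 0.044] max [0.492 0.268 0.054] med [0.435 0.265 0.051] rect [0.4495 0.2466] [0.0831 0.0446] 2.9
  grip 0 [0.41  0.222 0.048] [0.492 0.228 0.054] slope 0.041 y@mean [0.4401 0.2249] z 0.051
  grip 1 [0.407 0.264 0.044] [0.489 0.268 0.054] slope 0.024 y@mean [0.4386 0.266 ] z 0.051
top base 755 min [0.478 0.221 0.004] max [0.63  0.28  0.014] med [0.56  0.235 0.008] rect [0.5541 0.2529] [0.15   0.0592] 2.5
top rim 4
top floor 0
top cards 922 min [ 0.618 -0.057  0.09 ] max [0.684 0.034 0.104] med [ 0.655 -0.012  0.095] rect [ 0.6511 -0.0126] [0.0881 0.0574] 82.3
top red 244 min [0.513 0.121 0.021] max [0.553 0.166 0.124] med [0.535 0.141 0.119] rect [0.5337 0.1435] [0.0543 0.0247] 52.2
scene blue 631 min [0.428 0.229 0.031] max [0.564 0.264 0.13 ] med [0.548 0.26  0.098] rect [0.4954 0.2491] [0.1392 0.0163] 
[... 411 characters left out ...]
0.121 y@mean [0.4272 0.234 ] z 0.05
scene base 912 min [0.479 0.228 0.004] max [0.632 0.291 0.014] med [0.604 0.276 0.007] rect [0.5556 0.2576] [0.1515 0.0623] 2.4
scene rim 664 min [ 0.517 -0.059  0.072] max [0.695 0.056 0.083] med [0.604 0.029 0.078] rect [ 0.6062 -0.0013] [0.0996 0.1689] 83.5
scene floor 809 min [ 0.518 -0.057 -0.001] max [0.695 0.057 0.02 ] med [0.579 0.034 0.009] rect [ 0.6058 -0.0013] [0.0999 0.17  ] 82.9
scene cards 705 min [ 0.621 -0.055  0.09 ] max [0.686 0.039 0.103] med [ 0.659 -0.006  0.095] rect [ 0.6543 -0.0088] [0.0887 0.0552] 81.7
scene red 787 min [-0.495  0.05   0.011] max [0.558 0.22  0.121] med [0.542 0.155 0.051] rect [0.0291 0.1114] [0.1695 1.0514] 87.2
```

Careful with the scale: turns go in shares of pi rad. That gives: -0.106 rad / 3.1416 = -0.0337.

nudge_tcp(rows=[-0.0256,-0.0155,0.002,0,0,0,-0.0256,-0.0155,0.002,0,0,0,-0.0256,-0.0155,0.002,0,0,0,-0.0256,-0.0155,0.002,0,0,0,-0.0256,-0.0155,0.002,0,0,0,-0.0256,-0.0155,0.002,0,0,0,-0.0256,-0.0155,0.002,0,0,0,-0.0256,-0.0155,0.002,0,0,0,-0.0256,-0.0155,0.002,0,0,0,-0.0256,-0.0155,0.002,0,0,0,-0.0256,-0.0155,0.002,0,0,0,-0.0256,-0.0155,0.002,0,0,0,-0.0256,-0.0155,0.002,0,0,0,-0.0256,-0.0155,0.002,0,0,0,0,0,0,0,0,-0.0337,0,0,0,0,0,-0.0337,0,0,0,0,0,-0.0337,0,0,0,0,0,0], aperture=0.091, clamp_n=30)

```text
clock: 1.9
tcp_pos: [0.4425, 0.2466, 0.205]
tcp_rot: [3.142, 0.0, -3.098]
contact_force: [-0.6, -0.2, 0.8]
width: 0.0911
finger_force: 0.0
```

Run:
```python
from h import *
img,d,P,T,f,m=cap('wrist'); save('w0.png',img); np.savez('/tmp/wrist',img=img,d=d,P=P)
s=status.get_state();print(s['tcp_pos'],s['tcp_rot'],T.round(3))
```

```text
[0.44244327 0.246796   0.20498412] [ 3.14140349e+00  8.64994383e-05 -3.10189868e+00] [[-0.044  0.966  0.254  0.372]
 [ 0.999  0.042  0.012  0.244]
 [ 0.001  0.254 -0.967  0.357]
 [ 0.     0.     0.     1.   ]]
```

View pics/w0.png

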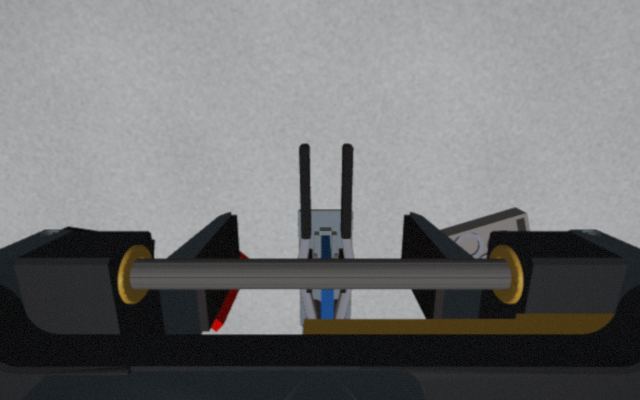

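The wrist view shows the grips at columns 305 and 347, rows 145–235, almost centred between the fingers (237 and 403). The blue panel is behind the gripper's rod at (327,260).

Run:
```python
import numpy as np,cv2
z=np.load('/tmp/wrist.npz'); img=z['img'].astype(int);P=z['P'];b=img[...,2]-img[...,0]
g=(P[...,2]>.046)&(P[...,2]<.06)&(P[...,0]>.38)&(P[...,0]<.5)&(P[...,1]>.2)&(P[...,1]<.3); q=P[g]
for lo,hi in ((.2,.248),(.248,.3)):
    w=q[(q[:,1]>lo)&(q[:,1]<hi)]
    for x in (.42,.442,.47):
        v=w[abs(w[:,0]-x)<.006]; print(x,len(v),v[:,1].min().round(4),v[:,1].max().round(4),v[:,2].mean().round(4))
print('end x',q[:,0].min())
m=(b>35)&(P[...,1]>.2)&(P[...,1]<.3)&(P[...,2]>.1)&(P[...,2]<.14);w=P[m];print('panel top',len(w),w.min(0),w.max(0),w.mean(0))
m=(P[...,2]>.004)&(P[...,2]<.014)&(P[...,0]>.45)&(P[...,1]>.2)&(P[...,1]<.3);w=P[m];print('base',w.min(0),w.max(0))
```

```text
0.42 130 0.2261 0.2359 0.0523
0.442 132 0.2277 0.2376 0.052
0.47 113 0.2295 0.2386 0.0524
0.42 133 0.2675 0.2777 0.0521
0.442 130 0.2683 0.2781 0.0521
0.47 118 0.2696 0.2789 0.0524
end x 0.4013286578958511
panel top 361 [0.50590835 0.2506409  0.12615905] [0.53351664 0.26141532 0.12948039] [0.5194522  0.25627348 0.12780119]
base [0.47825084 0.22408457 0.00400787] [0.62794686 0.29148483 0.01388594]
```

Grip pair: centre y = 0.253 and width 50 mm at x = 0.442, tops at z = 0.052, which matches the text. I'll shift +6 mm in y, descend, squeeze, and check.

nudge_tcp(rows=[0.003,0.0065,0.02,0,0,0,0,0,0.03,0,0,0,0,0,0.03,0,0,0,0,0,0.03,0,0,0,0,0,0.03,0,0,0,0,0,0.02,0,0,0,0,0,0,0,0,0], clamp_n=25)

```text
clock: 2.53
tcp_pos: [0.4363, 0.252, 0.0414]
tcp_rot: [-3.138, -0.008, -3.102]
contact_force: [0.1, -0.8, 0.6]
width: 0.0911
finger_force: 0.0
```

nudge_tcp(rows=[0,0,0,0,0,0,0,0,0,0,0,0,0,0,0,0,0,0,0,0,0,0,0,0,0,0,0,0,0,0,0,0,0,0,0,0,0,0,0,0,0,0,0,0,0,0,0,0,0,0,0,0,0,0,0,0,0,0,0,0], aperture=0.02, clamp_n=25)

```text
clock: 3.37
tcp_pos: [0.4389, 0.252, 0.0454]
tcp_rot: [-3.14, -0.0, -3.099]
contact_force: [-0.2, -4.9, 6.1]
width: 0.0276
finger_force: 14.1
```

The opening is 27.6 mm, so the handles are at the stop. I'll hold briefly, then release and rise.

nudge_tcp(rows=[0,0,0,0,0,0,0,0,0,0,0,0,0,0,0,0,0,0,0,0,0,0,0,0], aperture=0.02, clamp_n=30)

```text
clock: 3.7
tcp_pos: [0.4389, 0.252, 0.0455]
tcp_rot: [-3.14, -0.0, -3.099]
contact_force: [0.8, -4.9, 5.4]
width: 0.0235
finger_force: 29.9
```

nudge_tcp(rows=[0,0,0,0,0,0,0,0,0,0,0,0,0,0,0,0,0,0,0,0,0,0,0,0,0,0,0,0,0,0,0,0,0,0,0,0], aperture=0.091, clamp_n=30)

```text
clock: 4.2
tcp_pos: [0.4392, 0.2537, 0.0449]
tcp_rot: [3.141, 0.0, -3.1]
contact_force: [0.7, -0.3, 0.1]
width: 0.0604
finger_force: 0.0
```

nudge_tcp(rows=[0,0,-0.03,0,0,0,0,0,-0.04,0,0,0,0,0,-0.04,0,0,0,0,0,-0.04,0,0,0,0,0,-0.02,0,0,0,0.02,0,0,0,0,0,0.03,0,0,0,0,0,0.03,0,0,0,0,0,0.02,0,0,0,0,0,0,0,0,0,0,0,0,0,0,0,0,0], clamp_n=30)

```text
clock: 5.12
tcp_pos: [0.3388, 0.2495, 0.2152]
tcp_rot: [3.14, 0.001, -3.098]
contact_force: [0.9, -0.7, -0.5]
width: 0.0909
finger_force: 0.0
```

Run:
```python
from h import *
for n in ('wrist','scene','top'):
    img,d,P,T,f,m=cap(n); np.savez('/tmp/'+n+'1',img=img,d=d,P=P)
    i=img.astype(int); w=P[(i[...,2]-i[...,0]>35)&(P[...,2]>.118)&(P[...,2]<.14)&(P[...,1]>.2)&(P[...,1]<.3)&(P[...,0]>.45)&(P[...,0]<.6)]
    if len(w)>5: print(n,len(w),w.min(0).round(4),w.max(0).round(4),np.round(cv2.minAreaRect(w[:,:2].astype(np.float32))[0],4),cv2.minAreaRect(w[:,:2].astype(np.float32))[1:])
    if n=='wrist': W=img
    if n=='scene': S=cv2.resize(img[190:330,350:500],(640,600),interpolation=cv2.INTER_CUBIC)
save('c1.png',np.hstack([cv2.resize(W,(400,600))[:, :],cv2.resize(S,(400,600))]))
```

```text
scene 187 [0.5055 0.2505 0.1183] [0.5628 0.2637 0.1288] [0.5342 0.2571] ((0.05706590786576271, 0.010639812797307968), 3.1338095664978027)
top 175 [0.5083 0.2485 0.1252] [0.5611 0.261  0.1307] [0.5346 0.2545] ((0.05286424607038498, 0.010654300451278687), 3.275311231613159)
```

View pics/c1.png

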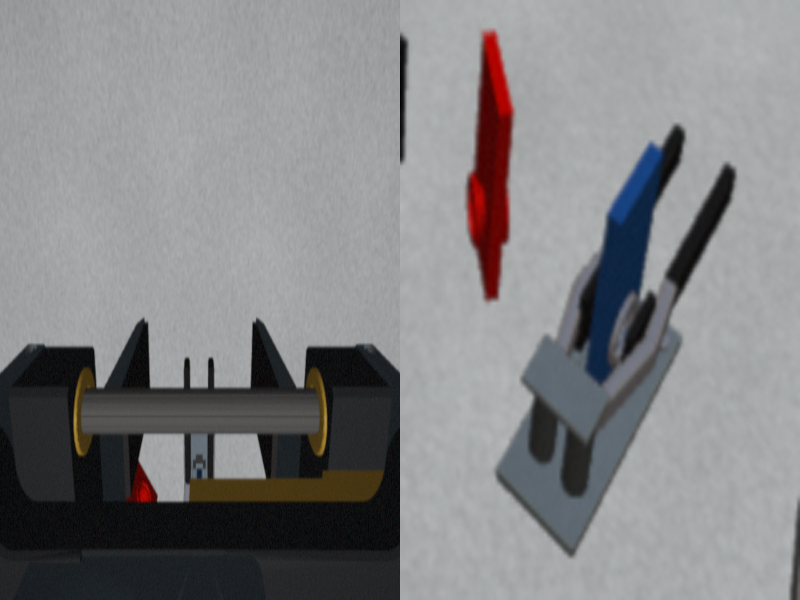

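The panel is still upright at (0.534, 0.256), and the handles have reopened. I'll check the ring by comparing scene crops from before and after.

Run:
```python
import numpy as np,cv2
c=[cv2.resize(np.load(f'/tmp/{n}.npz')['img'][235:300,405:455],(390,507),interpolation=cv2.INTER_CUBIC) for n in('scene','scene1')]
cv2.imwrite('pics/ring.png',np.hstack(c)[...,::-1])
```

```text
(no output)
```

View pics/ring.png

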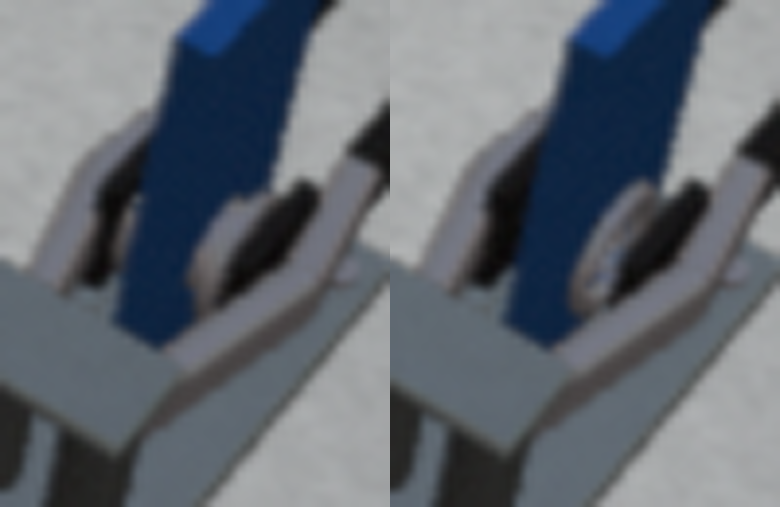

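The ring half has moved onto the panel: in the right crop a gap shows between it and the black jaw, around (600,250). So the ring is home. Next I'll move over the panel, descend, and grip it above the 65 mm line.

nudge_tcp(rows=[-0.02,0,0,0,0,0,-0.03,-0.0015,0,0,0,0,-0.03,0,0,0,0,0,-0.03,0,0,0,0,0,-0.03,0,0,0,0,0,-0.03,0,0,0,0,0,-0.0258,0,0,0,0,0,0,0,0,0,0,0,0,0,0,0,0,0,0,0,0.03,0,0,0,0,0,0.03,0,0,0,0,0,0.03,0,0,0,0,0,0.025,0,0,0,0,0,0,0,0,0,0,0,0,0,0,0], aperture=0.06, clamp_n=30)

```text
clock: 6.52
tcp_pos: [0.5337, 0.2555, 0.0993]
tcp_rot: [-3.141, -0.003, -3.099]
contact_force: [-0.1, 0.8, -0.7]
width: 0.06
finger_force: 0.0
```

nudge_tcp(rows=[0,0,0,0,0,0,0,0,0,0,0,0,0,0,0,0,0,0,0,0,0,0,0,0,0,0,0,0,0,0,0,0,0,0,0,0,0,0,0,0,0,0,0,0,0,0,0,0], aperture=0, clamp_n=30)

```text
clock: 7.18
tcp_pos: [0.5349, 0.2558, 0.1001]
tcp_rot: [3.141, 0.0, -3.099]
contact_force: [0.1, 2.4, 1.9]
width: 0.0099
finger_force: 30.1
```

The grip holds at 9.9 mm. I'll lift, carry to above the bay, and turn to the box's yaw.

Scaled: 0.084 rad / 3.1416 = 0.0267.

nudge_tcp(rows=[0,0,-0.015,0,0,0,0,0,-0.025,0,0,0,0,0,-0.03,0,0,0,0,0,-0.03,0,0,0,0,0,-0.03,0,0,0,0,0,-0.02,0,0,0,0,0,0,0,0,0,-0.003,-0.015,0,0,0,0,-0.003,-0.03,0,0,0,0,-0.003,-0.03,0,0,0,0,-0.004,-0.03,0,0,0,0,-0.004,-0.03,0,0,0,0,-0.004,-0.03,0,0,0,0,-0.004,-0.03,0,0,0,0,-0.003,-0.03,0,0,0,0,-0.002,-0.02,0,0,0,0,0,-0.01,0,0,0,0.0255,0,0,0,0,0,0.0267,0,0,0,0,0,0,0,0,0,0,0,0])

```text
clock: 8.85
tcp_pos: [0.5748, 0.0022, 0.2481]
tcp_rot: [-3.142, -0.003, 3.022]
contact_force: [0.4, -0.1, -2.8]
width: 0.01
finger_force: 30.0
```

Run:
```python
from h import *
img,d,P,T,f,m=cap('scene'); save('s2.png',img)
i=img.astype(int)
w=P[(i[...,2]-i[...,0]>35)&(P[...,2]>.1)&(P[...,2]<.32)&(abs(P[...,1])<.1)&(P[...,0]>.45)&(P[...,0]<.7)]
print('panel',len(w),w.min(0).round(3),w.max(0).round(3))
img,d,P,T,f,m=cap('wrist'); save('w2.png',img)
i=img.astype(int)
w=P[(P[...,2]>.074)&(P[...,2]<.086)&(abs(P[...,1])<.09)&(P[...,0]>.48)&(P[...,0]<.7)]
print('rim',len(w),w.min(0).round(3),w.max(0).round(3))
near=w[w[:,0]<.535]
if len(near): print(near.min(0),near.max(0))
```

```text
panel 675 [ 0.548 -0.031  0.155] [0.61  0.012 0.317]
rim 1815 [ 0.514 -0.055  0.074] [0.63  0.057 0.082]
[ 0.51376125 -0.04403074  0.07421392] [0.53488949 0.05724406 0.0819479 ]
```

View pics/s2.png

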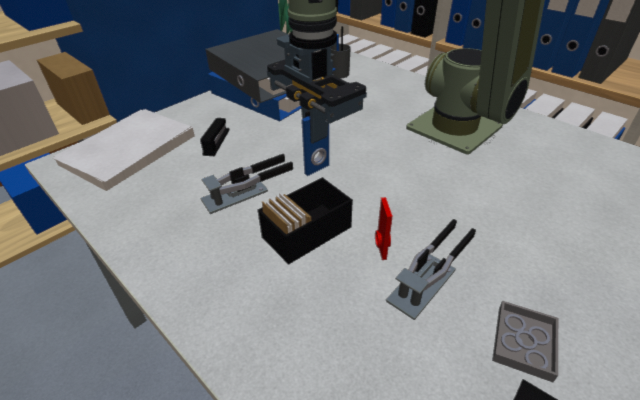

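View pics/w2.png

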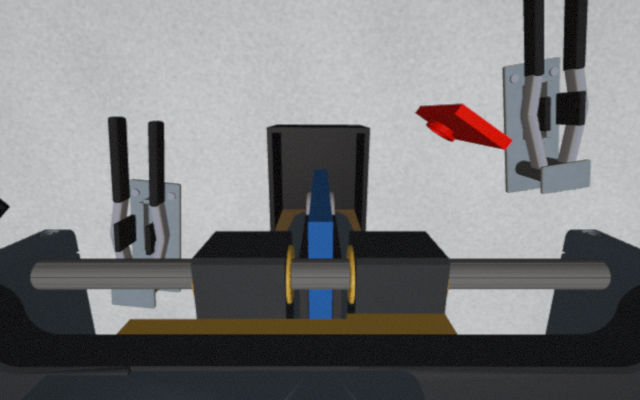

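The panel hangs upright with its ring flush (scene, (318,155)). In the wrist view it is centred over the bay: box columns 268–368, panel at 320. Now I'll lower it, open a little, and rise.

nudge_tcp(rows=[0,0,0.015,0,0,0,0,0,0.03,0,0,0,0,0,0.03,0,0,0,0,0,0.03,0,0,0,0,0,0.025,0,0,0,0,0,0.014,0,0,0,0,0,0.004,0,0,0,0,0,0,0,0,0,0,0,0,0,0,0])

```text
clock: 9.7
tcp_pos: [0.5763, 0.0026, 0.1027]
tcp_rot: [3.141, 0.001, 3.021]
contact_force: [0.9, 0.3, -2.2]
width: 0.0102
finger_force: 30.0
```

nudge_tcp(rows=[0,0,0.004,0,0,0,0,0,0.001,0,0,0,0,0,0,0,0,0,0,0,0,0,0,0])

```text
clock: 10.03
tcp_pos: [0.5758, 0.0023, 0.0975]
tcp_rot: [3.141, 0.001, 3.02]
contact_force: [0.1, 0.4, -2.5]
width: 0.0097
finger_force: 30.0
```

nudge_tcp(rows=[0,0,0,0,0,0,0,0,0,0,0,0,0,0,0,0,0,0,0,0,0,0,0,0,0,0,0,0,0,0], aperture=0.03)

```text
clock: 10.45
tcp_pos: [0.5757, 0.0023, 0.0972]
tcp_rot: [3.141, 0.0, 3.02]
contact_force: [0.5, 0.5, -0.4]
width: 0.03
finger_force: 0.0
```

nudge_tcp(rows=[0,0,-0.01,0,0,0,0,0,-0.02,0,0,0,0,0,-0.03,0,0,0,0,0,-0.03,0,0,0,0,0,-0.03,0,0,0,0,0,-0.03,0,0,0,0,0,0,0,0,0,0,0,0,0,0,0,0,0,0,0,0,0,0,0,0,0,0,0,0,0,0,0,0,0,0,0,0,0,0,0])

```text
clock: 11.45
tcp_pos: [0.5751, 0.0023, 0.2458]
tcp_rot: [-3.141, -0.002, 3.02]
contact_force: [-0.0, 0.1, -0.2]
width: 0.03
finger_force: 0.0
```

Run:
```python
from h import *
img,d,P,T,f,m=cap('scene'); i=img.astype(int)
w=P[(i[...,2]-i[...,0]>35)&(P[...,2]>.0)&(P[...,2]<.2)&(abs(P[...,1])<.1)&(P[...,0]>.45)&(P[...,0]<.7)]
print('panel',len(w),w.min(0).round(3),w.max(0).round(3))
save('s3.png',cv2.resize(img[100:300,200:420],(660,600),interpolation=cv2.INTER_CUBIC))
```

```text
panel 711 [ 0.548 -0.005  0.035] [0.605 0.012 0.126]
```

View pics/s3.png

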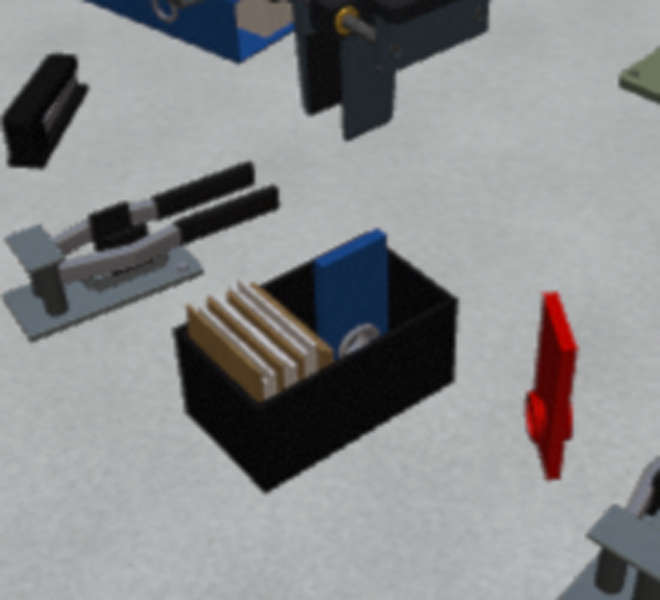

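The panel stands in the bay at crop (350,290) with its top at z = 0.126. The gripper is clear above it.

```bash
python3 -c "
from workcell import robot
print(robot.finish_job())"
```

```text
the job is handed in; nothing more can be done
None
```

I pressed the ring home, then set the panel upright and released in the file box's empty bay with the gripper clear, and handed the job in at about 11.5 s; no verdict came back.

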